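Sweep the spent corks out of the bottle clamp

TASK

Take the wooden counter brush and, with its bristles, sweep the two corks lying between the jaws of the bottle clamp off the bed and into the catch tray at its end. Do not touch those corks with the gripper or arm. Then stand the brush upright on its bristles on the open counter, clear of the clamp and tray, and let go.

Things in the scene. Friction and masses are not known exactly. Their poses are not given: they have to be found in the camera images.
- bottle_bed: Fixed wooden bottle clamp. Origin: mid-channel at counter height; z up, y along the channel, away from the tray. Bed top z = 30 mm, y -75 to 95. Jaws: inner faces x = +-58, outer +-72, tops z = 70; a screw stands out to x = -116. Open catch tray below the bed's -y edge: inside x +-64, y -167 to -75, floor z = 5, rims z = 50; corks pushed off that edge drop into it.
- brush_center (a point): Centre, 51 mm up, of the loose wooden counter brush standing on its bristles: 94 mm wide (own x), 36 thick (own y), 102 high (own z up), 0.15 kg. Lower 52 mm: full-size head, bristles stiff (rigid). Above: flat upright handle, 60 mm along x, 18 thick along y, from 1 to 51 mm above this centre; grip across the 18 mm, about 29 mm above this centre. The felt wiper nearby is not it.
- spent_cork_a_center (a point): Centre of one spent wine cork, plain: cylinder 24 mm in diameter, 44 mm long (own y is its axis), 12 g, rolls easily. It lies at any angle on the bed between the jaws, its centre between y = -52 and +10 mm of the bed.
- spent_cork_b_center (a point): Centre of the other spent cork, same size and weight, one end stained dark red; it lies likewise on the bed between the jaws. (A third cork, standing upright on the counter, is not part of the job.)

How it is judged (in metres and radians):
On the way, in this order (a step that is already met when the one before it is completed fails the run):
1. the brush is down between the jaws, bristles at the bed (x of brush_center in the frame of bottle_bed between -0.03 and 0.03 m and y of brush_center in the frame of bottle_bed between -0.1 and 0.115 m and z of brush_center in the frame of bottle_bed between 0.06 and 0.105 m), for 0.1 s.
2. both spent corks are in the catch tray (x of spent_cork_a_center in the frame of bottle_bed between -0.066 and 0.066 m and y of spent_cork_a_center in the frame of bottle_bed between -0.17 and -0.075 m and z of spent_cork_a_center in the frame of bottle_bed between 0 and 0.05 m and x of spent_cork_b_center in the frame of bottle_bed between -0.066 and 0.066 m and y of spent_cork_b_center in the frame of bottle_bed between -0.17 and -0.075 m and z of spent_cork_b_center in the frame of bottle_bed between 0 and 0.05 m), for 0.2 s.
At the end, for the whole second after the job is handed in: Both spent corks rest inside the catch tray (centres within its inner outline and below its rim); the brush stands upright (within 10 degrees) on its bristles on the counter (centre 41 to 66 mm above it), at rest, not on the clamp or in its tray (all of step 2 and linear speed of each of spent_cork_a, spent_cork_b, brush below 0.03 m/s and angle between brush_center's own z axis and vertical below 0.17 rad and height (world z) of brush_center between 0.041 and 0.066 m and not (x of brush_center in the frame of bottle_bed between -0.09 and 0.09 m and y of brush_center in the frame of bottle_bed between -0.19 and 0.11 m and z of brush_center in the frame of bottle_bed between -1 and 1 m)); the robot touches nothing.
It fails at once if the gripper or arm touches a spent cork (contact force between any of the fingers, the arm and spent_cork_a above 0.3 N or contact force between any of the fingers, the arm and spent_cork_b above 0.3 N).
It also fails if it takes over 45 s, if anything falls off the work surface, if the arm or the gripper's body presses on something with over 40 N, if the wrist force passes 120 N, or if a joint passes its speed limit or range.

ROBOT

A 7-joint arm with a two-finger parallel gripper is mounted at the origin on the work surface; the furniture and walls round the work are solid. World frame = base frame: x ahead of the robot, y to its left, z up, the work surface at z = 0. Lengths are in m, angles in degrees, forces in N, time in s.
With the tool pointing down it reaches from about 0.425 to 0.875 m from the base axis. Payload 4.7 kg.
Tool frame: the origin (TCP) lies midway between the tips of the shut fingers; the grasp point (between the pads) lies 19 mm behind it; z points along the fingers, x is the direction in which the jaws open and shut, and the axes are right-handed (so a half turn about z gives the same grasp; the last joint's range is limited). The gripper opens to 87 mm and grips with 3 to 60 N. Pads are 19 mm wide; open, the fingers measure 117 mm over their backs; the gripper's body (75 mm by 190 mm) begins 51 mm behind the grasp point.
Start: joints at [-75.052, 18.392, -4.016, 83.108, 1.295, 78.541, -3.26], TCP at [0.159, 0.63, 0.223] pointing down, gripper open.
Joint ranges: [-163.93, 163.93], [-17.29, 119.83], [-79.2, 71.16], [3.27, 140.29], [-89.18, 269.18], [5.43, 117.66], [-154.24, 154.24]. Speed limits (degrees/s): [147.25, 147.25, 180, 180, 180, 180, 180].

INTERFACE

Orientations are given as [roll, pitch, yaw] about the fixed x, y, z axes, in that order (R = Rz(yaw) Ry(pitch) Rx(roll)).
In Python, from cell import telemetry, optics, env gives the robot as it stands.
- The arm moves only by the tool arm_command, never from a script. Its arguments are lists of equal length, an entry for each row: "translation": the shift along the tool's x, y, z in cm, a list of three; "twist": the turn about the tool's z in degrees. In form: {"translation": [[x, y, z], ...], "twist": [twist, ...]}. A call has 1 to 10 rows; each row shifts and turns the pose as measured when the row begins, along the tool's axes as they then stand; what a row does not reach is not made up. A row lasts 1/8 s, in which the tool goes at most 62.5 mm and 10.7 degrees, less where a joint would pass 70% of its speed; a pose out of reach is approached as far as the arm can. A call is refused whole if a number of a shift passes 6.25 or a number of a turn 10.7, either way. A call with a gripper value outside its range is refused whole. "grip" is the opening in per cent of the stroke, from 0 (shut) to 100 (fully open), set as the call begins (left out, the last holds). The fingers move at their own pace and stop on an object; "force" is the grip in N (left out, the last holds). Time passes only in rows, so rows that do not move let the fingers close. It gives the time, the measured TCP pose, the force and the opening at its end, in the units of the state.
- telemetry.get_obs(): the state, without advancing time (a new reading comes with each control period).
- optics.read_camera(name): name is "side" or "top"; returns a dict with "img" (420x560x3 uint8, blue, green, red), "fx", "fy", "cx", "cy" (pixels), "dist" ([k1, k2, p1, p2, k3] as OpenCV has them; the pictures are not rectified), "extrinsics" (4x4, takes a point from camera to world coordinates). Camera axes: x right, y up, looking along -z (the intrinsics and any distortion apply to the point x, -y, -z); pixel columns grow to the right and rows downward; lengths in m; the calibration is good to about 2 mm. A picture is of the moment at which its call begins. There is no depth.
- env.sign_off(): hands the job in, once; it reports no verdict.
The state is a dict: "time_s": time; "qpos": joint angles; "joint_velocities": joint speeds; "effort": joint torques, N m; "tool_pos": TCP position; "tool_rot": TCP orientation; "force": force on the tool from outside, world axes, zero at the start; "wrist_torque": the same for the moment, N m; "grip_width": finger opening in m.
Only numpy, scipy, OpenCV 4.12 (cv2) and the standard library are available. Lean on these libraries where they do the work, as an engineer would, in place of code of your own. Each camera call takes 0.05 s, during which the arm holds its last target. There are 200 camera calls.

## Working session

There is one attempt and no reset: what is moved stays moved. The work goes in short steps, Python scripts to look and compute and a tool call to move; the robot and the scene stay as the last step left them, time stands still between calls to the robot, and variables do not carry over. Pictures are saved under pics/ and viewed, about 8 in all and at most 12, crops included, and the job is handed in when it is done.

Besides the shell and the picture viewer there is one more tool, called as a command line: name --pt "numbers of a row" for each row, then --argument value for the rest. arm_command: Moves the arm, as the interface text tells. Its arguments: {"type":"object","properties":{"translation":{"type":"array","items":{"type":"array","items":{"type":"number"}}},"twist":{"type":"array","items":{"type":"number"}},"grip":{"type":"number"},"force":{"type":"number"}},"required":["translation","twist"]}

```bash
ls; mkdir -p pics; python3 - <<'E'
from cell import telemetry, optics
import cv2
print(telemetry.get_obs())
for n in("top","side"):
    c=optics.read_camera(n); cv2.imwrite(f"pics/{n}0.png",cv2.resize(c["img"],None,fx=1.4,fy=1.4,interpolation=cv2.INTER_CUBIC)); print({k:v for k,v in c.items() if k!="img"})
E
```

```text
pics
{'time_s': 0.0, 'qpos': array([-75.05268373,  18.43981292,  -4.01707183,  83.1753233 ,
         1.29481878,  78.54119431,  -3.2610909 ]), 'joint_velocities': array([-0.02156244, -0.10758675,  0.00504058, -0.07464176, -0.03474722,
       -0.10905519, -0.09372843]), 'effort': array([ 1.93524215e-04, -4.91285598e+01, -4.04053247e-01, -3.12533891e+01,
       -6.40400453e-02,  4.38581093e-02,  1.70417215e-04]), 'tool_pos': array([0.15867901, 0.62975497, 0.2214495 ]), 'tool_rot': array([1.79994864e+02, 1.11088652e-01, 7.58627724e+01]), 'force': array([-0.77436877, -0.45375266,  0.37875063]), 'wrist_torque': array([ 0.0249988 , -0.01159578,  0.0172373 ]), 'grip_width': 0.08707723179515092}
{'fx': 499.67787693110853, 'fy': 499.67787693110853, 'cx': 274.8979875872348, 'cy': 211.6779360114024, 'dist': array([-0.01029304,  0.        ,  0.        ,  0.        ,  0.        ]), 'extrinsics': array([[ 0.02288455,  0.99931056, -0.02923535,  0.39317188],
       [-0.99970268,  0.02312015,  0.00774604,  0.14625988],
       [ 0.00841663,  0.0290494 ,  0.99954254,  1.03749697],
       [ 0.        ,  0.        ,  0.        ,  1.        ]])}
{'fx': 427.3611763429794, 'fy': 427.3611763429794, 'cx': 277.47920476609374, 'cy': 212.97102831907185, 'dist': array([0.00488119, 0.        , 0.        , 0.        , 0.        ]), 'extrinsics': array([[ 0.84781133, -0.24919821,  0.4680985 ,  0.85729642],
       [ 0.53020478,  0.41488332, -0.73942865, -0.51653703],
       [-0.00994196,  0.87508405,  0.48386886,  0.46950839],
       [ 0.        ,  0.        ,  0.        ,  1.        ]])}
```

View pics/top0.png

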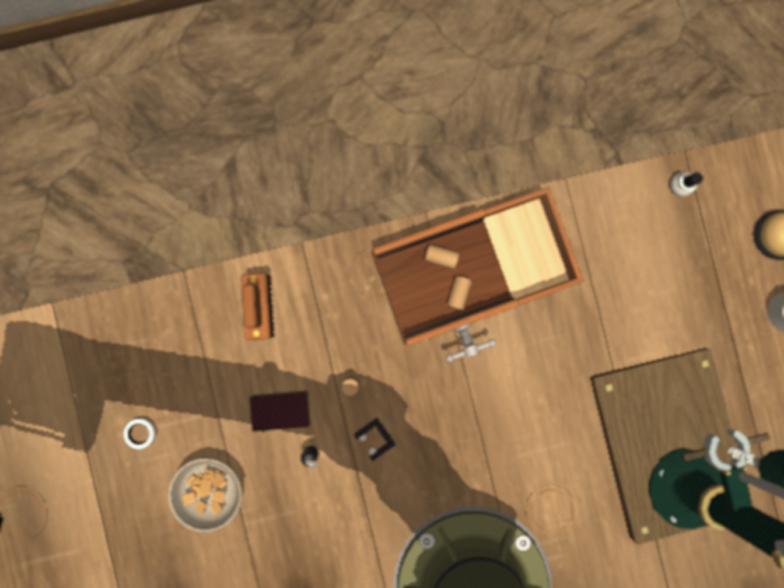

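View pics/side0.png

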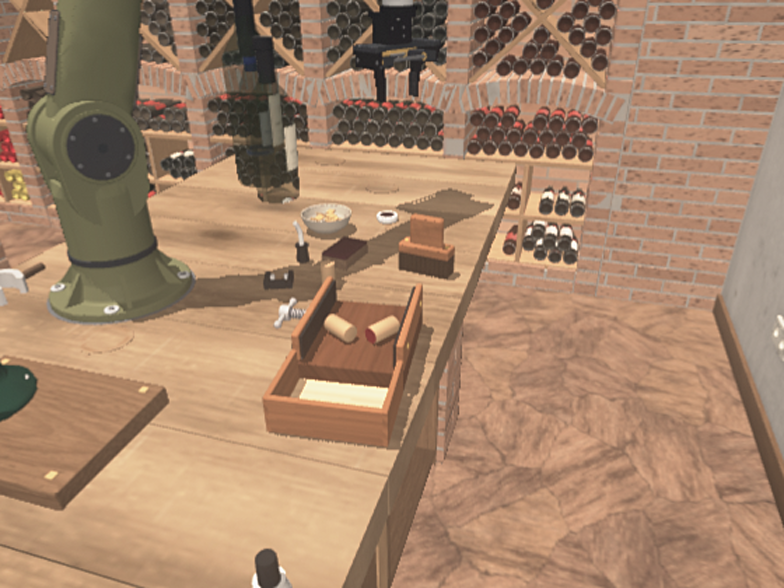

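The top view shows the brush at about (257,305), the bed with corks at (442,257) and (459,292), and the tray at its right end around (530,245). The side view shows the same; the far-side cork has the stained end.

```bash
cat > h.py <<'E'
import numpy as np, cv2
from cell import telemetry, optics
def back(c,uv,z):
    K=np.array([[c["fx"],0,c["cx"]],[0,c["fy"],c["cy"]],[0,0,1]])
    p=cv2.undistortPoints(np.array(uv,float).reshape(-1,1,2),K,c["dist"]).reshape(-1,2)
    d=np.c_[p[:,0],-p[:,1],-np.ones(len(p))]@c["extrinsics"][:3,:3].T
    o=c["extrinsics"][:3,3]; return o+d*((z-o[2])/d[:,2])[:,None]
def proj(c,P):
    T=np.linalg.inv(c["extrinsics"]); q=np.atleast_2d(P)@T[:3,:3].T+T[:3,3]
    K=np.array([[c["fx"],0,c["cx"]],[0,c["fy"],c["cy"]],[0,0,1]])
    return cv2.projectPoints(q*[1,-1,-1],np.zeros(3),np.zeros(3),K,c["dist"])[0].reshape(-1,2)
def crop(c,u0,v0,u1,v1,s,name):
    cv2.imwrite(name,cv2.resize(c["img"][v0:v1,u0:u1],None,fx=s,fy=s,interpolation=cv2.INTER_CUBIC))
E
python3 - <<'E'
from h import *
c=optics.read_camera("top")
crop(c,165,125,425,255,3,"pics/c1.png")
E
```

```text
(no output)
```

View pics/c1.png

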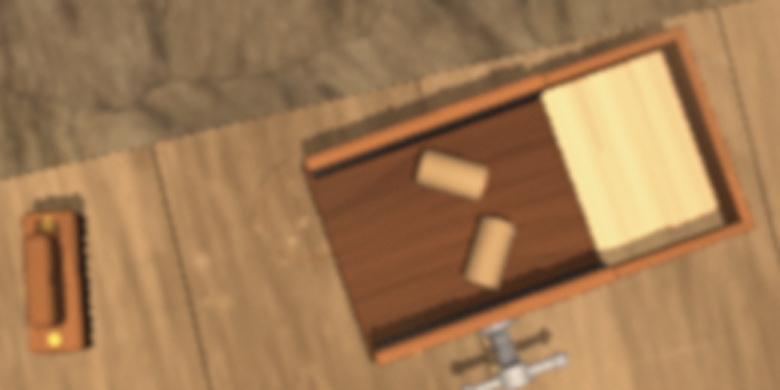

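Crop: the bed's +y edge runs (313,178)–(375,350) and its tray edge (541,93)–(603,265). The corks are at (452,175) and (490,252). The brush head corners are (24,212), (75,210), (85,350) and (32,352), with the handle top around (42,280).

```bash
cat > m.py <<'E'
from h import *
c=optics.read_camera("top")
f=lambda L:(np.array(L)+.5)/3-.5+[165,125]
b=back(c,f([(313,178),(375,350),(541,93),(603,265)]),.03)
yax=(b[0]+b[1]-b[2]-b[3]);yax/=np.linalg.norm(yax)
jaw=back(c,f([(305,162),(378,363)]),.07)
tr=back(c,f([(683,30),(752,225)]),.05)
# long edges
ang=np.arctan2(yax[1],yax[0])
xax=np.array([yax[1],-yax[0],0])
O=b.mean(0)-.010*yax; O[2]=0
print("bed corners",b.round(3).tolist(),"len",np.linalg.norm(b[0]-b[2]),np.linalg.norm(b[1]-b[3]))
print("yang",np.degrees(ang),[np.degrees(np.arctan2(*(q[0]-q[1])[1::-1])) for q in (jaw,tr,b[:2],b[2:])],"O",O)
R=np.c_[xax,yax,[0,0,1]]
L=lambda p:((p-O)@R*1000).round(0).tolist()
print("local jaw",L(jaw),"tray",L(tr),"bed",L(b))
print("corks",L(back(c,f([(452,175),(490,252)]),.045)))
h=back(c,f([(24,212),(75,210),(85,350),(32,352)]),.052); print("head",h.round(3).tolist(),h.mean(0))
g=back(c,f([(28,234),(50,234),(58,325),(30,327)]),.102); print("handle",g.round(3).tolist(),g.mean(0))
for q in(h,g):
    d=q[2]+q[3]-q[0]-q[1]; print(np.degrees(np.arctan2(d[1],d[0])),np.linalg.norm(d)/2)
E
python3 m.py
```

```text
bed corners [[0.478, 0.152, 0.03], [0.364, 0.107, 0.03], [0.539, -0.001, 0.03], [0.424, -0.045, 0.03]] len 0.16445417245325422 0.16395888421330218
yang 111.77132674303306 [np.float64(21.257092747192132), np.float64(20.406059685414032), np.float64(21.11762718167146), np.float64(20.889730484924538)] O [0.4550986  0.04396037 0.        ]
local jaw [[70.0, 94.0, 70.0], [-68.0, 95.0, 70.0]] tray [[66.0, -173.0, 50.0], [-71.0, -169.0, 50.0]] bed [[61.0, 91.0, 30.0], [-61.0, 93.0, 30.0], [62.0, -73.0, 30.0], [-62.0, -71.0, 30.0]]
corks [[30.0, 5.0, 45.0], [-27.0, -1.0, 45.0]]
head [[0.45, 0.341, 0.052], [0.452, 0.308, 0.052], [0.36, 0.298, 0.052], [0.358, 0.333, 0.052]] [0.4047407 0.3199881 0.052    ]
handle [[0.433, 0.328, 0.102], [0.433, 0.314, 0.102], [0.377, 0.308, 0.102], [0.375, 0.325, 0.102]] [0.40456465 0.31897043 0.102     ]
-174.71081991675382 0.09216203692414505
-175.26344161613005 0.05745416493063052
```

arm_command --pt "-3.4 4.5 0" --pt "-3.4 4.5 0" --pt "-3.4 4.5 0" --pt "-3.4 4.5 0" --pt "-3.4 4.5 0" --pt "-3.4 4.5 0" --pt "-3.4 4.5 0" --pt "0 0 0" --pt "0 0 0" --pt "0 0 0" --twist '[0,0,0,0,0,0,0,-9.6,-9.6,0]' --grip 100 --force 30

```text
time_s: 1.45
tool_pos: [0.4135, 0.311, 0.2196]
tool_rot: [-179.9, 0.1, 95.5]
force: [-0.1, 0.2, -0.1]
grip_width: 0.087
```

```bash
cat >> h.py <<'E'
from scipy.spatial.transform import Rotation as Ro
def delta(target,yaw):
    s=telemetry.get_obs(); R=Ro.from_euler("xyz",s["tool_rot"],degrees=True)
    d=R.inv().apply(np.array(target)-s["tool_pos"])*100
    print("t",round(s["time_s"],2),"pos",s["tool_pos"].round(4),"rot",s["tool_rot"].round(2),"F",s["force"].round(1),"w",round(s["grip_width"],4),
     "\n delta cm",d.round(2),"twist",round((s["tool_rot"][2]-yaw+180)%360-180,2))
E
python3 - <<'E'
from h import *
delta((.4047,.3195,.061),95)
c=optics.read_camera("top"); crop(c,130,125,330,265,3.5,"pics/c2.png")
E
```

```text
t 1.45 pos [0.4135 0.311  0.2196] rot [-1.7991e+02  8.0000e-02  9.5460e+01] F [-0.1  0.2 -0.1] w 0.087 
 delta cm [ 0.95 -0.77 15.86] twist 0.46
```

View pics/c2.png

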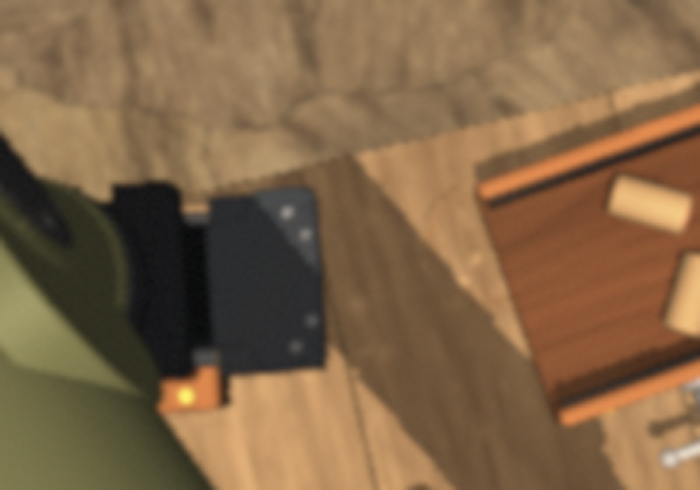

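The gripper body hides the brush, with only its head end visible at about (190,395). That agrees with the estimate, so I'll correct the position and descend.

arm_command --pt "0.95 -0.8 0" --pt "0 0 4" --pt "0 0 4" --pt "0 0 4" --pt "0 0 2" --pt "0 0 0" --twist '[0.4,0,0,0,0,0]'

```text
time_s: 2.25
tool_pos: [0.3987, 0.3276, 0.0765]
tool_rot: [-179.9, -0.2, 94.8]
force: [-0.8, 0.6, 1.0]
grip_width: 0.087
```

```bash
python3 - <<'E'
from h import *
delta((.4047,.3195,.061),95)
c=optics.read_camera("side"); crop(c,230,90,370,210,5,"pics/c3.png")
E
```

```text
t 2.25 pos [0.3987 0.3276 0.0765] rot [-1.799e+02 -1.600e-01  9.479e+01] F [-0.8  0.6  1. ] w 0.087 
 delta cm [-0.86  0.53  1.55] twist -0.21
```

View pics/c3.png

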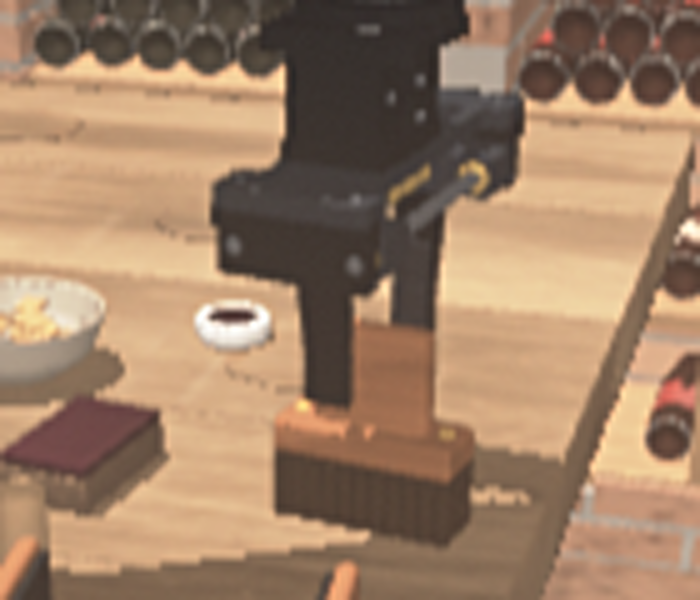

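The fingers straddle the handle; now correct the sideways offset and lower.

arm_command --pt "-0.85 0.5 0" --pt "0 0 0.8" --pt "0 0 0.3" --pt "0 0 0" --twist '[-0.2,0,0,0]'

```text
time_s: 2.8
tool_pos: [0.407, 0.3215, 0.0691]
tool_rot: [179.8, -0.4, 95.0]
force: [-0.4, 0.2, 0.1]
grip_width: 0.087
```

```bash
python3 -c "
from h import *
delta((.4047,.3195,.061),95)"
```

```text
t 2.8 pos [0.407  0.3215 0.0691] rot [179.77  -0.45  94.96] F [-0.4  0.2  0.1] w 0.087 
 delta cm [-0.18 -0.25  0.81] twist -0.04
```

arm_command --pt "-0.2 -0.2 0.8" --pt "0 0 0.2" --pt "0 0 0" --pt "0 0 0" --twist '[0,0,0,0]'

```text
time_s: 3.3
tool_pos: [0.4049, 0.3194, 0.0584]
tool_rot: [179.8, -0.5, 95.0]
force: [-0.3, 0.8, 0.2]
grip_width: 0.0868
```

arm_command --pt "0 0 0" --pt "0 0 0" --pt "0 0 0" --pt "0 0 0" --pt "0 0 0" --pt "0 0 0" --twist '[0,0,0,0,0,0]' --grip 0 --force 40

```text
time_s: 4.05
tool_pos: [0.4052, 0.3197, 0.0588]
tool_rot: [179.7, -0.5, 95.0]
force: [0.0, 0.2, 0.8]
grip_width: 0.0349
```

```bash
python3 -c "
from h import *
delta((.4047,.3195,.061),95)"
```

```text
t 4.05 pos [0.4052 0.3197 0.0588] rot [179.74  -0.48  94.97] F [0.  0.2 0.8] w 0.0349 
 delta cm [-0.01 -0.05 -0.22] twist -0.03
```

Still closing. I'll wait, then lift.

arm_command --pt "0 0 0" --pt "0 0 0" --pt "0 0 0" --pt "0 0 0" --pt "0 0 -5" --pt "0 0 -5" --pt "0 0 -3" --pt "0 0 0" --pt "0 0 0" --twist '[0,0,0,0,0,0,0,0,0]'

```text
time_s: 5.18
tool_pos: [0.4028, 0.3169, 0.1892]
tool_rot: [-180.0, -0.2, 95.0]
force: [-0.4, 0.5, -2.0]
grip_width: 0.0177
```

```bash
python3 - <<'E'
from h import *
O=np.array([.455,.044,0]);a=np.radians(111.3);y=np.array([np.cos(a),np.sin(a),0])
print((O+.115*y))
delta(O+.115*y+[0,0,.19],111.3)
c=optics.read_camera("side"); crop(c,200,60,370,210,4,"pics/c4.png")
E
```

```text
[0.41322611 0.15114449 0.        ]
t 5.17 pos [0.4028 0.3169 0.1892] rot [-179.98   -0.24   94.97] F [-0.4  0.5 -2. ] w 0.0177 
 delta cm [-16.6   -0.4   -0.15] twist -16.33
```

View pics/c4.png

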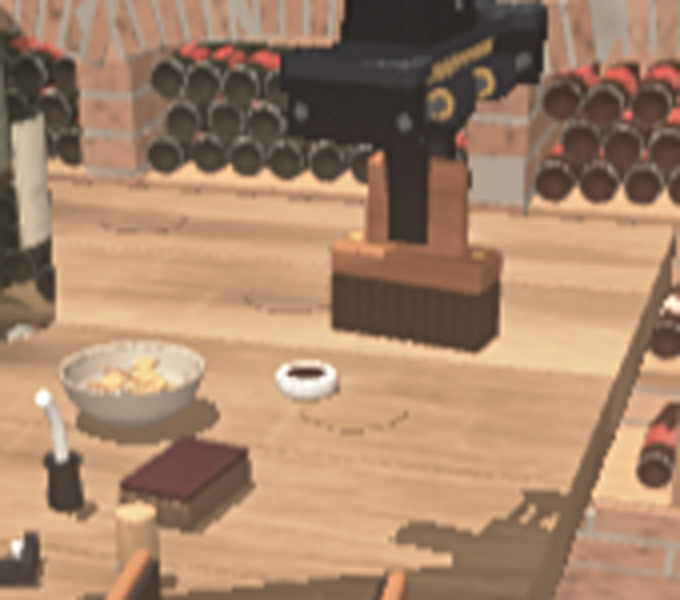

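The brush is held upright. Next, go above the far end of the bed.

arm_command --pt "-4.7 0.1 0" --pt "-4.7 0.1 0" --pt "-4.7 0.1 0" --pt "-4.7 0.1 0" --pt "0 0 0" --pt "0 0 0" --pt "0 0 0" --twist '[0,0,0,0,-8.1,-8.1,0]'

```text
time_s: 6.1
tool_pos: [0.4181, 0.1212, 0.1772]
tool_rot: [-179.0, -0.0, 111.6]
force: [-0.7, 0.6, -1.3]
grip_width: 0.0176
```

```bash
python3 - <<'E'
from h import *
O=np.array([.455,.044,0]);a=np.radians(111.3);y=np.array([np.cos(a),np.sin(a),0])
delta(O+.09*y+[0,0,.14],111.3)
E
```

```text
t 6.1 pos [0.4181 0.1212 0.1772] rot [-1.7901e+02 -4.0000e-02  1.1156e+02] F [-0.7  0.6 -1.3] w 0.0176 
 delta cm [0.46 0.7  3.71] twist 0.26
```

arm_command --pt "0.5 0.7 0" --pt "0 0 2" --pt "0 0 1.5" --pt "0 0 0" --pt "0 0 0" --twist '[0.3,0,0,0,0]'

```text
time_s: 6.72
tool_pos: [0.4223, 0.1308, 0.1396]
tool_rot: [-178.9, -0.0, 111.0]
force: [0.5, -0.3, -1.9]
grip_width: 0.0179
```

```bash
python3 - <<'E'
from h import *
O=np.array([.455,.044,0]);a=np.radians(111.3);y=np.array([np.cos(a),np.sin(a),0])
delta(O+.09*y+[0,0,.092],111.3)
c=optics.read_camera("side"); crop(c,160,110,340,260,4,"pics/c5.png")
E
```

```text
t 6.72 pos [0.4223 0.1308 0.1396] rot [-178.9    -0.    110.97] F [ 0.5 -0.3 -1.9] w 0.0179 
 delta cm [-0.28 -0.02  4.76] twist -0.33
```

View pics/c5.png

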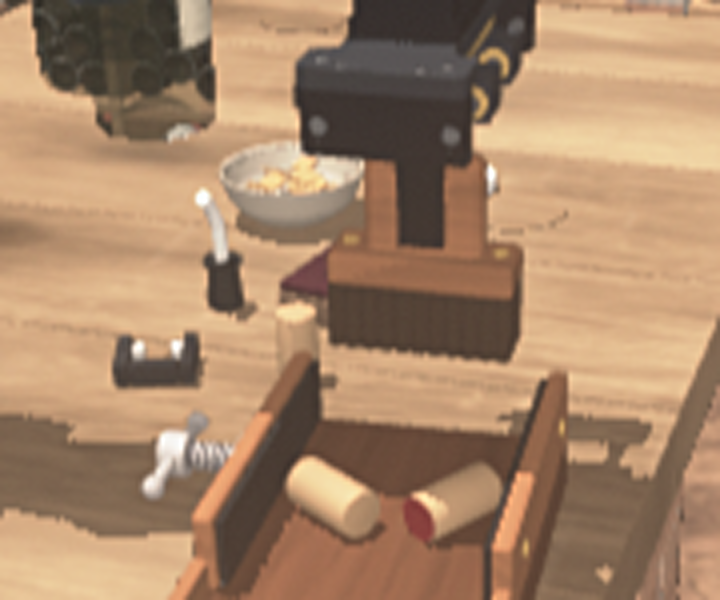

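Both corks are undisturbed between the jaws. The brush hangs in line with the channel, with front lower corners at about (333,345) and (505,360). I'll compare those with the prediction.

```bash
python3 - <<'E'
from h import *
s=telemetry.get_obs();c=optics.read_camera("side")
a=np.radians(21.0);x=np.array([np.cos(a),np.sin(a),0]);y=np.array([-x[1],x[0],0])
p=s["tool_pos"]*[1,1,0]
P=[p+sx*.047*x-.018*y+[0,0,.0806] for sx in(-1,1)]
# jaw tops at +y end, inner corners
O=np.array([.455,.044,0]);a=np.radians(21.3);x=np.array([np.cos(a),np.sin(a),0]);y=np.array([-x[1],x[0],0])
P+=[O+sx*.058*x+.095*y+[0,0,.07] for sx in(-1,1)]
print((proj(c,P)-[160,110])*4)
E
```

```text
[[328.70163288 348.46514492]
 [512.22838395 363.18700094]
 [317.32061571 347.82758342]
 [538.36817689 365.0078849 ]]
```

Agreement is within about 3 mm. Descend onto the bed, ~3 mm clear.

arm_command --pt "-0.25 0 1.5" --pt "0 0 1.5" --pt "0 0 1.2" --pt "0 0 0" --pt "0 0 0" --twist '[-0.3,0,0,0,0]'

```text
time_s: 7.45
tool_pos: [0.4225, 0.1278, 0.0949]
tool_rot: [-178.9, -0.0, 111.3]
force: [-0.2, -0.0, -2.0]
grip_width: 0.0179
```

```bash
cat > b.py <<'E'
from h import *
import sys
O=np.array([.455,.044,0]);a=np.radians(111.3);y=np.array([np.cos(a),np.sin(a),0])
delta(O+float(sys.argv[1])*y+[0,0,.092],111.3)
x=np.array([y[1],-y[0],0]);p=telemetry.get_obs()["tool_pos"]-O;print("local",p@x,p@y)
E
python3 b.py .09
```

```text
t 7.45 pos [0.4225 0.1278 0.0949] rot [-1.7893e+02 -2.0000e-02  1.1126e+02] F [-0.2 -0.  -2. ] w 0.0179 
 delta cm [ 0.01 -0.01  0.29] twist -0.04
local 0.00015746081029625186 0.089873171724981
```

arm_command --pt "-1 0 0.2" --pt "-1 0 0" --pt "-1.2 0 0" --pt "-1.2 0 0" --pt "-1.2 0 0" --pt "-1.2 0 0" --pt "0 0 0" --twist '[0,0,0,0,0,0,0]'

```text
time_s: 8.32
tool_pos: [0.4503, 0.0588, 0.094]
tool_rot: [-179.1, 0.0, 111.1]
force: [-0.2, 1.1, -1.6]
grip_width: 0.0177
```

```bash
python3 b.py -.075; python3 -c "
from h import *
c=optics.read_camera('side'); crop(c,160,120,340,320,3,'pics/c6.png')"
```

```text
t 8.32 pos [0.4503 0.0588 0.094 ] rot [-1.7910e+02  1.0000e-02  1.1113e+02] F [-0.2  1.1 -1.6] w 0.0177 
 delta cm [-9.05 -0.07  0.21] twist -0.17
local 0.0010146114730657033 0.015477749448416723
```

View pics/c6.png

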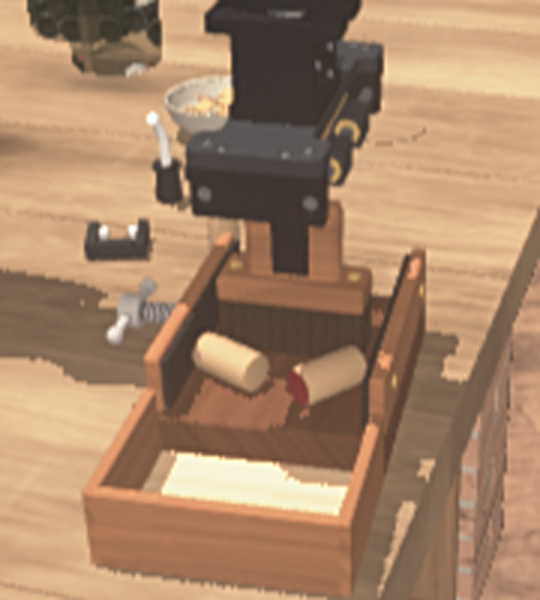

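Both corks are being pushed ahead of the bristles, at about (232,362) and (328,376). I'll continue to the edge.

arm_command --pt "-1.2 0 0.1" --pt "-1.2 0 0" --pt "-1.2 0 0" --pt "-1.2 0 0" --pt "-1.2 0 0" --pt "-1.2 0 0" --pt "-1.2 0 0" --pt "-1 0 0" --pt "0 0 0" --twist '[-0.1,0,0,0,0,0,0,0,0]'

```text
time_s: 9.5
tool_pos: [0.4866, -0.0343, 0.0928]
tool_rot: [-179.1, 0.0, 111.3]
force: [0.1, 0.9, -1.7]
grip_width: 0.0177
```

```bash
python3 b.py -.09; python3 -c "
from h import *
c=optics.read_camera('side'); crop(c,160,120,340,320,3,'pics/c7.png')"
```

```text
t 9.5 pos [ 0.4866 -0.0343  0.0928] rot [-1.7907e+02  1.0000e-02  1.1132e+02] F [ 0.1  0.9 -1.7] w 0.0177 
 delta cm [-0.55 -0.1   0.08] twist 0.02
local 0.001013125704832394 -0.08447332927422962
```

View pics/c7.png

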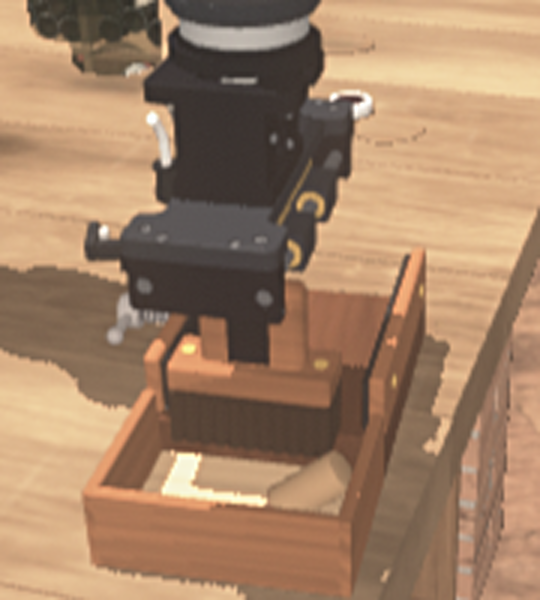

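One cork is in the tray at about (315,480); the other is hidden. Lift, back away and look.

arm_command --pt "0 0 0" --pt "0 0 -2" --pt "0 0 -4" --pt "0 0 -5" --pt "5.5 0 0" --pt "5.5 0 0" --pt "5.5 0 0" --pt "0 0 0" --twist '[0,0,0,0,0,0,0,0]'

```text
time_s: 10.55
tool_pos: [0.4247, 0.1289, 0.2069]
tool_rot: [-179.2, -0.2, 111.6]
force: [0.1, -0.5, -1.9]
grip_width: 0.0176
```

```bash
python3 b.py .09; python3 -c "
from h import *
c=optics.read_camera('side');d=optics.read_camera('top')
a=cv2.resize(c['img'][170:320,170:300],None,fx=3,fy=3);b=cv2.resize(d['img'][120:270,250:425],None,fx=2.2,fy=2.2)
b=cv2.copyMakeBorder(b,0,a.shape[0]-b.shape[0],0,0,0);cv2.imwrite('pics/c8.png',np.hstack([a,b]))
"
```

```text
t 10.55 pos [0.4247 0.1289 0.2069] rot [-1.7920e+02 -1.7000e-01  1.1163e+02] F [ 0.1 -0.5 -1.9] w 0.0176 
 delta cm [-0.04 -0.1  11.49] twist 0.33
local 0.0025720554619254182 0.09009824401462686
```

View pics/c8.png

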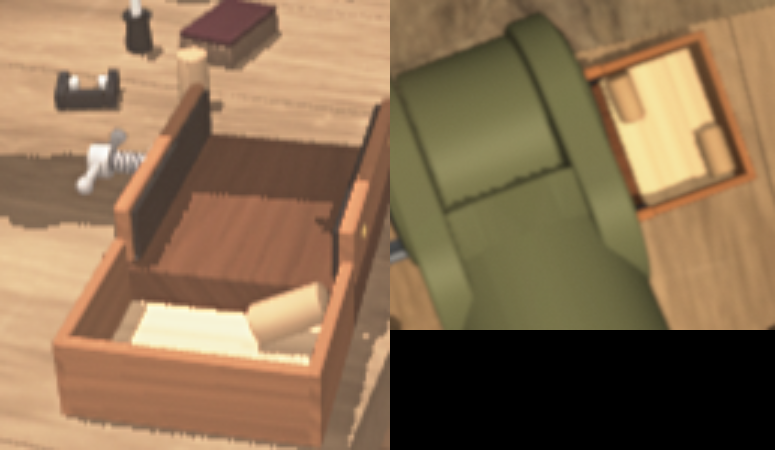

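Both corks show in the tray in the top view, at (625,95) and (714,150). The first lies close to the bed edge, so I'll check its coordinates.

```bash
python3 - <<'E'
from h import *
c=optics.read_camera("top")
O=np.array([.455,.044,0]);a=np.radians(111.3);y=np.array([np.cos(a),np.sin(a),0]);x=np.array([y[1],-y[0],0])
for z in(.017,.035):
  P=back(c,np.array([(235,95),(324,150),(217,75),(249,117)])/2.2+[250,120],z)-O
  print(z,np.c_[P@x,P@y].round(3).tolist())
c=optics.read_camera("side")
for z in(.017,.03):
  P=back(c,np.array([(287,315),(250,325),(325,300)])/3+[170,170],z)-O
  print(z,np.c_[P@x,P@y].round(3).tolist())
delta((.405,.3195,.19),111.3)
E
```

```text
0.017 [[0.041, -0.093], [-0.036, -0.153], [0.064, -0.083], [0.017, -0.098]]
0.035 [[0.04, -0.089], [-0.036, -0.148], [0.062, -0.08], [0.016, -0.094]]
0.017 [[0.036, -0.087], [0.017, -0.1], [0.055, -0.069]]
0.03 [[0.04, -0.104], [0.021, -0.116], [0.058, -0.086]]
t 10.75 pos [0.4271 0.123  0.2069] rot [-1.7919e+02 -7.0000e-02  1.1102e+02] F [ 0.4 -0.2 -1.1] w 0.0181 
 delta cm [19.13  5.01  1.64] twist -0.28
```

Cork centres are at y ≈ -0.092 and -0.150, inside the tray. Take the brush back to its open spot.

arm_command --pt "4.8 1.25 0" --pt "4.8 1.25 0" --pt "4.8 1.25 0" --pt "4.7 1.25 0" --pt "0 0 0" --pt "0 0 4" --pt "0 0 4" --pt "0 0 2" --pt "0 0 0" --pt "0 0 0" --twist '[0,0,0,0,0,0,0,0,0,0]'

```text
time_s: 12.0
tool_pos: [0.4168, 0.31, 0.1046]
tool_rot: [-179.4, 0.2, 109.3]
force: [0.1, 0.2, -1.6]
grip_width: 0.0177
```

```bash
python3 -c "
from h import *
delta((.405,.3195,.060),111.3)"
```

```text
t 12.0 pos [0.4168 0.31   0.1046] rot [-1.7940e+02  1.5000e-01  1.0927e+02] F [ 0.1  0.2 -1.6] w 0.0177 
 delta cm [ 1.3  -0.76  4.46] twist -2.03
```

arm_command --pt "0 0 2" --pt "0 0 1.3" --pt "0 0 0.6" --pt "0 0 0" --pt "0 0 0" --twist '[0,0,0,0,0]'

```text
time_s: 12.62
tool_pos: [0.4205, 0.3109, 0.0694]
tool_rot: [-179.9, -0.0, 109.1]
force: [0.1, -0.6, -0.9]
grip_width: 0.0175
```

```bash
python3 -c "
from h import *
delta((.4168,.31,.059),109.3)"
```

```text
t 12.62 pos [0.4205 0.3109 0.0694] rot [-1.7986e+02 -1.0000e-02  1.0914e+02] F [ 0.1 -0.6 -0.9] w 0.0175 
 delta cm [ 0.04 -0.37  1.04] twist -0.16
```

arm_command --pt "0 0 0.6" --pt "0 0 0.3" --pt "0 0 0.3" --pt "0 0 0.2" --pt "0 0 0" --twist '[0,0,0,0,0]'

```text
time_s: 13.25
tool_pos: [0.4213, 0.3118, 0.0592]
tool_rot: [-180.0, -0.1, 109.2]
force: [0.5, -0.7, -1.0]
grip_width: 0.0178
```

arm_command --pt "0 0 0.3" --pt "0 0 0.2" --pt "0 0 0" --twist '[0,0,0]'

```text
time_s: 13.62
tool_pos: [0.4217, 0.3123, 0.059]
tool_rot: [-180.0, -0.1, 109.2]
force: [0.1, 1.0, -1.3]
grip_width: 0.0177
```

arm_command --pt "0 0 0.5" --pt "0 0 0" --twist '[0,0]'

```text
time_s: 13.88
tool_pos: [0.4223, 0.3131, 0.059]
tool_rot: [-180.0, -0.2, 109.2]
force: [0.2, 0.1, -1.3]
grip_width: 0.018
```

arm_command --pt "0 0 0.8" --pt "0 0 0.3" --pt "0 0 0" --twist '[0,0,0]'

```text
time_s: 14.25
tool_pos: [0.4245, 0.3144, 0.0565]
tool_rot: [179.8, -0.3, 109.2]
force: [-0.5, 0.6, -1.7]
grip_width: 0.0179
```

```bash
python3 -c "
from h import *
delta((.4168,.31,.059),109.3)
c=optics.read_camera('side'); crop(c,250,80,370,200,5,'pics/c9.png')"
```

```text
t 14.25 pos [0.4245 0.3144 0.0565] rot [179.82  -0.32 109.21] F [-0.5  0.6 -1.7] w 0.0179 
 delta cm [-0.16 -0.87 -0.25] twist -0.09
```

View pics/c9.png

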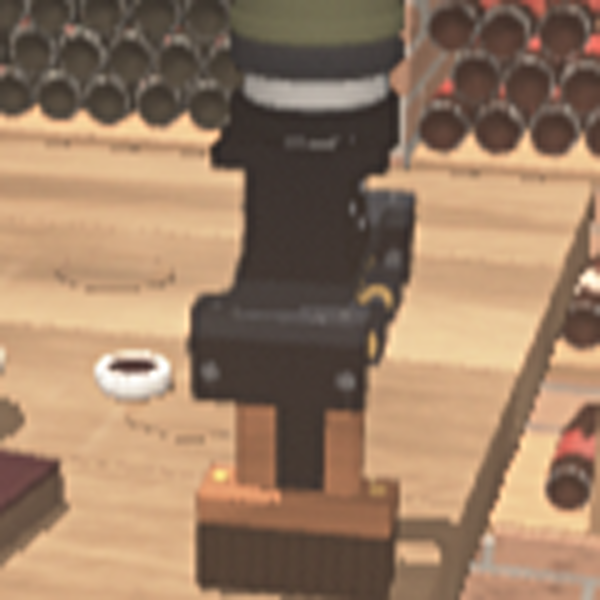

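The brush is upright and close to the counter (bottom edge near (295,590)), but there is no contact force yet. Keep lowering.

arm_command --pt "0 0 0.8" --pt "0 0 0" --twist '[0,0]'

```text
time_s: 14.55
tool_pos: [0.427, 0.3158, 0.0545]
tool_rot: [179.6, -0.4, 109.2]
force: [-0.4, 0.1, -1.4]
grip_width: 0.0176
```

arm_command --pt "0 0 0.8" --pt "0 0 0" --twist '[0,0]'

```text
time_s: 14.8
tool_pos: [0.429, 0.3173, 0.0531]
tool_rot: [179.4, -0.5, 109.3]
force: [-0.3, 0.1, -3.0]
grip_width: 0.0177
```

```bash
python3 -c "
from h import *
s=telemetry.get_obs()
for k in ('qpos','joint_velocities','effort','force','wrist_torque'): print(k,s[k].round(2))
c=optics.read_camera('side')
a=np.radians(19.3);x=np.array([np.cos(a),np.sin(a),0]);y=np.array([-x[1],x[0],0]);p=s['tool_pos']*[1,1,0]
for z in(0,.01,.052): print(z,[(proj(c,p+q*.047*x-.018*y+[0,0,z])[0]-[250,90])*[5,5] for q in(-1,1)])
crop(c,250,90,370,210,5,'pics/c10.png')"
```

```text
qpos [-48.99  12.48  10.87 111.51  -3.15  55.56  72.65]
joint_velocities [-0.   -0.85 -0.03 -1.17  0.13  2.95  0.04]
effort [ 9.000e-02 -4.016e+01  1.580e+00 -2.813e+01  3.000e-02  2.100e-01
 -0.000e+00]
force [-0.35  0.1  -3.03]
wrist_torque [ 0.02  0.01 -0.01]
0 [array([207.12688094, 536.88510898]), array([400.57352493, 554.78217741])]
0.01 [array([207.2480592 , 518.42308861]), array([401.61998217, 536.06675395])]
0.052 [array([207.77024467, 438.95365348]), array([406.12869637, 455.47027155])]
```

View pics/c10.png

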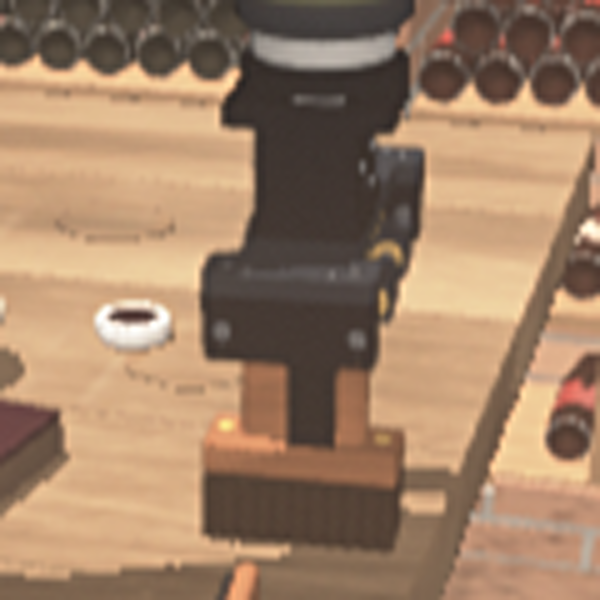

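The brush bottom, at (203,538)–(397,548), matches the z≈0 prediction, so it stands on the counter. Stop pushing and release.

arm_command --pt "0 0 0" --pt "0 0 0" --pt "0 0 0" --twist '[0,0,0]'

```text
time_s: 15.22
tool_pos: [0.429, 0.3174, 0.0525]
tool_rot: [179.5, -0.4, 109.3]
force: [-3.0, -0.4, 9.9]
grip_width: 0.0179
```

arm_command --pt "0 0 0" --pt "0 0 0" --pt "0 0 0" --pt "0 0 0" --pt "0 0 0" --pt "0 0 0" --pt "0 0 0" --pt "0 0 0" --pt "0 0 0" --pt "0 0 0" --twist '[0,0,0,0,0,0,0,0,0,0]' --grip 75

```text
time_s: 16.48
tool_pos: [0.4272, 0.3269, 0.0523]
tool_rot: [179.4, -1.0, 109.5]
force: [-1.5, -1.4, 9.2]
grip_width: 0.0654
```

arm_command --pt "0 0 -1" --pt "0 0 -1" --pt "0 0 -3" --pt "0 0 -4" --pt "0 0 -5" --pt "0 0 -3" --pt "0 0 0" --pt "0 0 0" --twist '[0,0,0,0,0,0,0,0]'

```text
time_s: 17.48
tool_pos: [0.4244, 0.3223, 0.2228]
tool_rot: [179.8, -0.8, 109.6]
force: [-0.3, -0.2, -0.9]
grip_width: 0.0658
```

```bash
python3 -c "
from h import *
delta((.4168,.31,.059),109.3)
c=optics.read_camera('side'); crop(c,170,80,370,320,2.5,'pics/c11.png')"
```

```text
t 17.48 pos [0.4244 0.3223 0.2228] rot [179.77  -0.82 109.55] F [-0.3 -0.2 -0.9] w 0.0658 
 delta cm [-1.14 -1.19 16.36] twist 0.25
```

The picture limit is reached, so I'll check the brush and corks with image code.

```bash
python3 - <<'E'
from h import *
def match(cur,tp,name):
    r=cv2.matchTemplate(cur,tp,cv2.TM_CCOEFF_NORMED);_,v,_,l=cv2.minMaxLoc(r);print(name,round(v,3),l)
c=optics.read_camera("side")
old=cv2.resize(cv2.imread("pics/c10.png"),None,fx=.2,fy=.2,interpolation=cv2.INTER_AREA)
match(c["img"],old[86:111,39:82],"head; was (289,176)")
t8=cv2.imread("pics/c8.png"); o=cv2.resize(t8[:450,:390],(130,150),interpolation=cv2.INTER_AREA)
match(c["img"],o[90:130,35:112],"tray; was (205,260)")
# handle now uncovered: brown mask above the head
hsv=cv2.cvtColor(c["img"],cv2.COLOR_BGR2HSV)
m=((hsv[...,0]<13)&(hsv[...,1]>110)&(hsv[...,2]>60)).astype(np.uint8)
print("\n".join("".join(".#"[v] for v in row) for row in m[140:206:2,278:345]))
p=telemetry.get_obs()["tool_pos"]; print(proj(c,[[.429,.3175,.102],[.429,.3175,0]]))
E
```

```text
head; was (289,176) 0.884 (289, 176)
tray; was (205,260) 0.928 (205, 260)
...................................................................
...................................................................
...................................................................
...................................................................
...................................................................
...................................................................
...................................................................
...................................................................
......................############.##..............................
.....................########################......................
.....................#########################.....................
.....................#########################.....................
.....................#########################.....................
.....................#########################.....................
.....................#########################.....................
......
[... 576 characters left out ...]
#############................
...................................................................
...................................................................
...................................................................
...................................................................
...................................................................
...................................................................
...................................................................
.....................#.............................................
...................#####...........................................
[[313.024327   156.63205984]
 [311.75684757 195.82500349]]
```

The brush stands upright (vertical handle, top at row ~157 as predicted) where I released it. The tray view matches the earlier picture with both corks, and the gripper is 0.22 m up, touching nothing. Handing in.

```bash
python3 -c "
from cell import env
print(env.sign_off())"
```

```text
the job is handed in; nothing more can be done
None
```

I swept both corks off the bed and into the catch tray with the brush. I then stood the brush upright on the open counter close to where it started, let go and raised the gripper clear. The job was handed in after about 18 s of the 45 s allowed.

**Corks:** After the sweep, the top view put their centres at about y = -0.092 and -0.150 m in the bed frame, both inside the tray. After I released the brush, the tray still matched the earlier picture (match score 0.93).

**Brush:** Image code showed a vertical handle, with its top where it should be for a brush standing on the counter. The head had not moved since before release (match score 0.88).

**Checks that failed or disagreed:**
- **Contact force:** While I set the brush down, the wrist force stayed near -1 to -3 N even after the tool height said it should have touched. It then read about +10 N, and stayed at 9 N with the fingers open. I probably lowered about 6 mm too far, so the fingertips may have rested lightly on the brush head. The gripper also slid about 1 cm sideways as it opened.
- **Last look:** The final brush and tray check was by image code only, because I had used all 12 pictures.

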